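# Hook the dropped ring out from under the splash guard

## Robot

A 6-joint arm with a two-finger parallel gripper is mounted at the origin on a cart in front of the work surface, level with it; the furniture and walls round the work are solid. World frame = base frame: x ahead of the robot, y to its left, z up, the work surface at z = 0. Lengths are in mm, angles in rad, forces in N, time in s.
With the tool pointing down it reaches from about 350 to 725 mm from the base axis. Payload 4.3 kg.
Tool frame: the origin (TCP) lies on the centre line of the jaws, within the pads' length; the fingertips stand ahead of it and the grasp point (between the pads) lies 3 mm ahead of it (manip.nose_length is the z of the fingertips in the tool frame, in mm); z points along the fingers, y is the line along which they close (so a half turn about z gives the same grasp; the last joint's range is limited). The gripper opens to 85 mm and grips with 20 to 120 N. Pads are 22 mm wide; open, the fingers measure 114 mm over their backs; the gripper's body (76 mm by 85 mm) begins 54 mm behind the grasp point. The pads swing forward as they close: fully open they stand 13 mm farther back than shut.
Start: joints at [-1.429, 0.377, 0.081, 1.274, 0, 1.46], TCP at [143.269, -556.904, 220.729] pointing down, gripper open.
Joint ranges: [-2.72, 2.72], [-0.84, 1.66], [-1.02, 1.22], [-1.77, 2.12], [-1.37, 1.28], [-3.14, 3.14]. Speed limits (rad/s): [2.57, 2.57, 3.14, 3.14, 3.14, 3.14].

## Interface

Orientations are given as [roll, pitch, yaw] about the fixed x, y, z axes, in that order (R = Rz(yaw) Ry(pitch) Rx(roll)).
In Python, from station import manip, optics gives the robot as it stands.
- The arm moves only by the tool arm_command, never from a script. Its arguments are lists of equal length, an entry for each row: "delta_pos": the shift along the tool's x, y, z in mm, a list of three; "angular": the turn, a rotation vector about the tool's x, y, z in rad, a list of three; "gripper": the closure, from 0 (fully open) to 1 (shut). A call has exactly 8 rows; each row shifts and turns the commanded pose from where the row before left it, along the tool's axes as they then stand; what a row does not reach is not made up. A row lasts 1/12 s, in which the tool goes at most 41.7 mm and 7.16 degrees, less where a joint would pass 70% of its speed; a pose out of reach is approached as far as the arm can. A call with a gripper value outside its range is refused whole. The fingers move at their own pace and stop on an object; "squeeze" is the grip in N (left out, the last holds). Time passes only in rows, so rows that do not move let the fingers close, or fill a call up. It gives the time, the measured TCP pose, the force, the opening and the grip force at its end, in the units of the state.
- manip.read_state(): the state, without advancing time (a new reading comes with each control period).
- optics.read_camera(name): name is "side" or "top"; returns a dict with "color" (400x640x3 uint8, blue, green, red), "fx", "fy", "cx", "cy" (pixels), "extrinsics" (4x4, takes a point from world to camera coordinates). Camera axes: x right, y up, looking along -z (the intrinsics and any distortion apply to the point x, -y, -z); pixel columns grow to the right and rows downward; lengths in mm; the calibration is good to about 2 mm. A picture is of the moment at which its call begins. There is no depth.
- manip.job_done(): hands the job in; it is judged then, once.
The state is a dict: "clock": time; "q": joint angles; "dq": joint speeds; "joint_efforts": joint torques, N m; "eef_pos": TCP position; "tcp_rot": TCP orientation; "wrist_force": force on the tool from outside, world axes, zero at the start; "wrist_torque": the same for the moment, N m; "finger_gap": finger opening in mm; "gripper_force": force on a finger pad.
Only numpy, scipy, OpenCV 4.12 (cv2) and the standard library are available. Lean on these libraries where they do the work, as an engineer would, in place of code of your own. Each camera call takes 0.05 s, during which the arm holds its last target. There are 200 camera calls.

## Task

An orange weight ring has been dropped under the clear splash guard, where the gripper does not fit. Take the blue-handled hook, lower its tip into the hole of the ring, and draw the ring out through the open front until it lies flat on the bench, wholly clear of the guard; then stand the hook upright on its foot on the bench, out of the ring and clear of the guard, and let go. Do not touch the ring with the robot itself, and leave the white tape roll where it lies.

Things in the scene. Friction and masses are not known exactly. Their poses are not given: they have to be found in the camera images.
- hook: hook standing on the bench, 120 g. Origin: middle of the underside of its black foot (110 x 46 x 8 mm along x, y, z). Blue grip on the foot: 80 mm along x, 16 mm thick in y, top 59 mm up; grasp it across y, 30 to 50 mm up. A 10 mm steel rod runs from the grip along +x, axis 46 mm up, and ends in a tip bent straight down at x = 200 mm. It balances within 10 mm of x = 0. z is up
- hook_tip (a point): lowest point of the hook's down-bent tip, 3 mm above the bench while the hook stands on its foot; in the hook's frame at (200, 0, 3) mm
- ring: orange weight ring lying flat, outer diameter 64 mm, hole 40 mm right through, 18 mm high, about 120 g, loose. Origin: centre of its underside. z is up
- guard: clear plastic splash guard, yellow front edge, fixed. Origin: middle of its underside; 200 mm along x (-100 to +100), 200 mm along y, with 3 mm high foot strips out to y = +-112. Open only at the front, its -x side, which faces to the robot's left and a little away from it: opening 176 mm wide (y), 120 mm high. Roof 120 to 126 mm high, its front edge to 130 mm. z is up
- tape: roll of white tape lying flat under the guard beside the ring, 60 mm across, 12 mm high, loose; it stays there. Origin: centre of its underside

How it is judged (in metres and radians):
On the way:
1. the hook's tip is down in the hole of the ring while the ring is still under the guard (horizontal distance between hook_tip and ring below 0.021 m and height (world z) of hook_tip below 0.015 m and x of ring in the frame of guard above -0.08 m), for 0.1 s.
At the end, for the whole second after the job is handed in: ring flat and still on the bench, its centre over 131 mm in front of the guard's centre; hook upright (within 0.15 rad) and still on its foot on the bench, its tip over 32 mm from the ring's centre and in front of the guard; tape within 30 mm of where it was (x of ring in the frame of guard below -0.131 m and height (world z) of ring between -0.01 and 0.01 m and angle between each of ring, hook's own z axis and vertical below 0.15 rad and linear speed of each of ring, hook below 0.02 m/s and height (world z) of hook between -0.01 and 0.01 m and horizontal distance between hook_tip and ring above 0.032 m and x of hook_tip in the frame of guard below -0.1 m and distance of tape from where it was at the start of the episode below 0.03 m); the robot touches nothing.
It fails at once if the robot itself touches the ring (contact force between the arm and ring above 0.5 N).
It fails at once if the robot's fingers touch the ring (contact force between the fingers and ring above 0.5 N).
It fails at once if the tape roll is moved by more than 30 mm (distance of tape from where it was at the start of the episode above 0.03 m).
It also fails if it takes over 48 s, if anything falls off the work surface, if the arm or the gripper's body presses on something with over 40 N, if the wrist force passes 120 N, or if a joint passes its speed limit or range.

## Working session

There is one attempt and no reset: what is moved stays moved. The work goes in short steps, Python scripts to look and compute and a tool call to move; the robot and the scene stay as the last step left them, time stands still between calls to the robot, and variables do not carry over. Pictures are saved under pics/ and viewed, at most 10 in all, crops included, and the job is handed in when it is done.

Besides the shell and the picture viewer there is one more tool, called after "Emit:" by a JSON object that holds its "method" and its "body", one argument or row to a line. arm_command: Moves the arm, as the interface text tells. Its arguments: {"type":"object","properties":{"delta_pos":{"type":"array"},"angular":{"type":"array"},"gripper":{"type":"array"},"squeeze":{"type":"number"}},"required":["delta_pos","angular","gripper"]}

```bash
mkdir -p pics; ls
cat > h.py <<'E'
import numpy as np, cv2
from station import manip, optics
def shot(n,fn=None):
    c=optics.read_camera(n)
    if fn: cv2.imwrite('pics/'+fn,c['color'])
    return c
def ray(c,u,v):
    E=np.array(c['extrinsics']);R=E[:3,:3];t=E[:3,3]
    d=np.array([(u-c['cx'])/c['fx'],-(v-c['cy'])/c['fy'],-1.])
    return -R.T@t, R.T@d
def onz(c,u,v,z):
    o,d=ray(c,u,v); return o+d*(z-o[2])/d[2]
def proj(c,p):
    E=np.array(c['extrinsics']);q=E[:3,:3]@np.asarray(p,float)+E[:3,3]
    return np.array([c['cx']+c['fx']*q[0]/-q[2], c['cy']+c['fy']*-q[1]/-q[2]])
E
python3 - <<'E'
from h import *
for n in('top','side'):
    c=shot(n,n+'0.png'); print({k:(v if k!='extrinsics' else np.round(v,3).tolist()) for k,v in c.items() if k!='color'})
print(manip.read_state(), manip.nose_length)
E
```

```text
pics
{'fx': 450.12807891264634, 'fy': 450.12807891264634, 'cx': 320.86725301792086, 'cy': 185.12821598282844, 'extrinsics': [[0.021, -1.0, -0.004, -35.244], [0.997, 0.021, 0.074, -516.4], [-0.074, -0.006, 0.997, -1044.82], [0.0, 0.0, 0.0, 1.0]]}
{'fx': 519.028263684673, 'fy': 519.028263684673, 'cx': 322.3663265615347, 'cy': 200.62562662531826, 'extrinsics': [[-0.988, 0.154, 0.001, 495.139], [-0.076, -0.495, 0.866, 8.186], [0.133, 0.855, 0.501, -1306.946], [0.0, 0.0, 0.0, 1.0]]}
{'clock': 0.1, 'q': array([-1.42930506e+00,  3.77985690e-01,  7.97786991e-02,  1.27442488e+00,
        3.17150288e-06,  1.46046941e+00]), 'dq': array([-0.00057489, -0.00099659,  0.00100133,  0.00013659, -0.00083647,
        0.0006203 ]), 'joint_efforts': array([ 6.43974636e-04, -4.64695108e+01,  2.70581603e+01,  1.20216433e-02,
       -6.40862254e-05,  3.97048495e-06]), 'eef_pos': array([ 143.17531958, -556.25954876,  219.86424432]), 'tcp_rot': array([-3.13976862e+00, -2.05251340e-04,  2.51817995e-01]), 'wrist_force': array([ 0.46782964, -0.46401783, -0.20362775]), 'wrist_torque': array([-0.0175285 , -0.04162218,  0.00760379]), 'gripper_force': 0.0, 'finger_gap': 85.39497693627486} 22.0
```

View pics/top0.png

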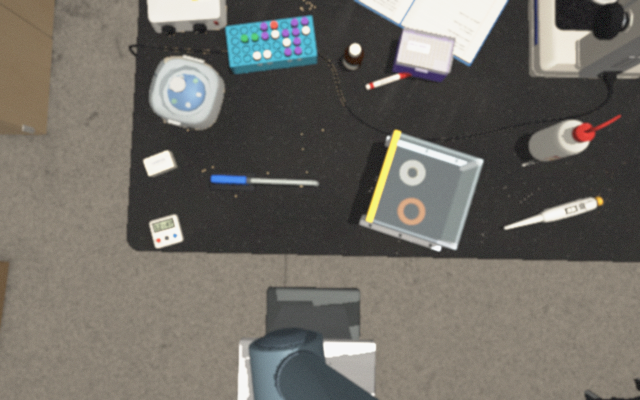

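View pics/side0.png

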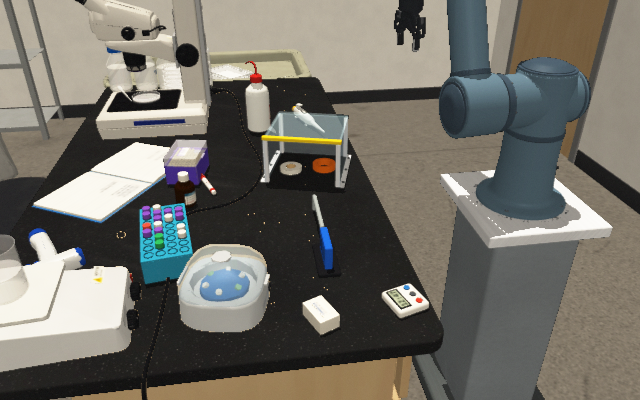

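The top view shows the hook's grip at (211–248, 180) with its tip at about (318, 183). The ring is at (411, 211), the tape at (412, 172), and the yellow front edge runs from (397, 133) to (372, 220). The side view agrees: hook grip at (326, 247), ring at (324, 165), tape at (291, 168).

```bash
cat >> h.py <<'E'
def masks(c):
    h=cv2.cvtColor(c['color'],cv2.COLOR_BGR2HSV)
    return dict(blue=cv2.inRange(h,(105,150,70),(125,255,255)),yellow=cv2.inRange(h,(24,150,120),(34,255,255)),orange=cv2.inRange(h,(5,100,100),(18,255,255)))
def blob(m,box):
    x0,x1,y0,y1=box; k=np.zeros_like(m); k[y0:y1,x0:x1]=m[y0:y1,x0:x1]
    n,l,s,ce=cv2.connectedComponentsWithStats(k); i=1+np.argmax(s[1:,4])
    return np.argwhere(l==i)[:,::-1].astype(np.float32)
E
python3 - <<'E'
from h import *
np.set_printoptions(precision=1,suppress=True)
B={'top':dict(blue=(195,260,165,200),yellow=(360,410,120,230),orange=(390,435,190,235)),
'side':dict(blue=(310,340,215,280),yellow=(250,360,125,150),orange=(300,345,150,180))}
Z=dict(blue=59,yellow=130,orange=18)
for n in B:
    c=shot(n);M=masks(c)
    for k in B[n]:
        p=blob(M[k],B[n][k]); W=np.array([onz(c,u,v,Z[k]) for u,v in p])[:,:2]
        r=cv2.minAreaRect(W.astype(np.float32)); e=cv2.boxPoints(r)
        print(n,k,len(p),'bb',p.min(0),p.max(0),'mean',W.mean(0),'rect',r,e.tolist() if k!='orange' else '')
        if k=='orange':
            print('circle z18',cv2.minEnclosingCircle(W.astype(np.float32)),'ellipse', cv2.fitEllipse(cv2.convexHull(p)))
    # rod: bright grey
    g=cv2.cvtColor(c['color'],cv2.COLOR_BGR2GRAY); m=(g>90).astype(np.uint8)*255
    p=blob(m,(250,325,172,195) if n=='top' else (305,325,190,240))
    W=np.array([onz(c,u,v,51) for u,v in p])[:,:2].astype(np.float32)
    print('rod',p.min(0),p.max(0),cv2.minAreaRect(W),cv2.boxPoints(cv2.minAreaRect(W)).tolist(),cv2.fitLine(W,cv2.DIST_HUBER,0,.01,.01).ravel())
    # tape
    m=(g>120).astype(np.uint8)*255
    p=blob(m,(398,427,158,188) if n=='top' else (278,304,158,178))
    W=np.array([onz(c,u,v,12) for u,v in p])[:,:2].astype(np.float32)
    print('tape',p.min(0),p.max(0),cv2.minEnclosingCircle(W))
    s=np.hstack([c['color']]); 
    cr=c['color'][120:260,190:500] if n=='top' else c['color'][100:285,240:365]
    cv2.imwrite(f'pics/{n}c.png',cv2.resize(cr,None,fx=2.5 if n=='top' else 3.2,fy=2.5 if n=='top' else 3.2,interpolation=cv2.INTER_CUBIC))
E
```

```text
top blue 288 bb [211. 175.] [245. 184.] mean [523.  187.8] rect ((522.9866943359375, 187.43829345703125), (78.33013916015625, 19.014707565307617), 89.16265106201172) [[512.907958984375, 148.41635131835938], [531.920654296875, 148.13845825195312], [533.0654296875, 226.46023559570312], [514.052734375, 226.73812866210938]]
top yellow 25 bb [374. 172.] [381. 195.] mean [ 514.5 -144.6] rect ((514.716796875, -144.953369140625), (2.000670909881592, 51.128047943115234), 72.37648010253906) [[490.0497131347656, -138.16696166992188], [538.7781372070312, -153.64654541015625], [539.3839111328125, -151.73977661132812], [490.65545654296875, -136.26019287109375]]Traceback (most recent call last):
  File "<stdin>", line 9, in <module>
  File "h.py", line 21, in blob
    n,l,s,ce=cv2.connectedComponentsWithStats(k); i=1+np.argmax(s[1:,4])
                                                      ~~~~~~~~~^^^^^^^^^
    return _wrapfunc(a, 'argmax', axis=axis, out=out, **kwds)
    return bound(*args, **kwds)
ValueError: attempt to get argmax of an empty sequence
```

```bash
sed -i 's/(24,150,120),(34,255,255)/(22,110,100),(36,255,255)/; s/(5,100,100),(18,255,255)/(2,70,90),(20,255,255)/' h.py
python3 - <<'E'
from h import *
np.set_printoptions(precision=1,suppress=True)
B={'top':dict(blue=(195,260,165,200),yellow=(360,410,120,230),orange=(390,435,190,235)),
'side':dict(blue=(310,340,215,280),yellow=(250,360,125,150),orange=(300,345,150,180))}
Z=dict(blue=59,yellow=130,orange=18)
for n in B:
    c=shot(n);M=masks(c)
    for k in B[n]:
      try:
        p=blob(M[k],B[n][k]); W=np.array([onz(c,u,v,Z[k]) for u,v in p])[:,:2].astype(np.float32)
        r=cv2.minAreaRect(W)
        print(n,k,len(p),'bb',p.min(0),p.max(0),'mean',W.mean(0),'rect',np.round(r[0]),np.round(r[1]),cv2.boxPoints(r).round(0).tolist())
        if k=='orange': print(' circ',cv2.minEnclosingCircle(W),'ell',cv2.fitEllipse(cv2.convexHull(p)))
      except ValueError as e: print(n,k,'none')
    g=cv2.cvtColor(c['color'],cv2.COLOR_BGR2GRAY)
    for nm,th,bx,z in (('rod',90,(250,325,172,195) if n=='top' else (305,325,190,240),51),('tape',120,(398,427,158,188) if n=='top' else (278,304,158,178),12)):
        p=blob((g>th).astype(np.uint8)*255,bx); W=np.array([onz(c,u,v,z) for u,v in p])[:,:2].astype(np.float32)
        print(n,nm,p.min(0),p.max(0),cv2.minEnclosingCircle(W),cv2.boxPoints(cv2.minAreaRect(W)).round(0).tolist(),cv2.fitLine(W,cv2.DIST_HUBER,0,.01,.01).ravel())
    cr,f=(c['color'][120:260,190:500],2.5) if n=='top' else (c['color'][100:285,240:365],3.2)
    cv2.imwrite(f'pics/{n}c.png',cv2.resize(cr,None,fx=f,fy=f,interpolation=cv2.INTER_CUBIC))
E
```

```text
top blue 293 bb [210. 175.] [245. 184.] mean [523.  187.9] rect [523. 188.] [80. 20.] [[512.0, 148.0], [532.0, 148.0], [534.0, 228.0], [514.0, 229.0]]
top yellow 759 bb [366. 129.] [401. 221.] mean [ 530.9 -154.9] rect [ 534. -156.] [ 18. 206.] [[433.0, -134.0], [630.0, -194.0], [635.0, -177.0], [438.0, -117.0]]
top orange 362 bb [398. 198.] [424. 224.] mean [ 460.9 -238. ] rect [ 461. -238.] [61. 61.] [[430.0, -207.0], [430.0, -269.0], [492.0, -268.0], [491.0, -207.0]]
 circ ((460.6051940917969, -237.68081665039062), 31.869844436645508) ell ((411.03759765625, 210.92803955078125), (26.57425880432129, 26.88134765625), 111.09059143066406)
top rod [250. 177.] [318. 187.] ((521.22607421875, 60.424095153808594), 78.52168273925781) [[508.0, -18.0], [527.0, -18.0], [531.0, 139.0], [512.0, 139.0]] [  0.    1.  521.4  60.2]
top tape [398. 158.] [426. 187.] ((552.4036865234375, -240.69473266601562), 48.475982666015625) [[517.0, -208.0], [518.0, -274.0], [588.0, -274.0], [587.0, -207.0]] [   0.8   -0.7  552.3 -240.6]
side blue 413 bb [320. 227.] [332. 269.] mean [528.4 224.6] rect [528. 221.] [
[... 245 characters left out ...]
ange 296 bb [313. 158.] [335. 172.] mean [ 462.6 -220.9] rect [ 462. -222.] [87. 61.] [[425.0, -260.0], [486.0, -269.0], [499.0, -183.0], [438.0, -174.0]]
 circ ((461.15771484375, -221.49874877929688), 46.04890441894531) ell ((323.7042541503906, 165.0096435546875), (15.511740684509277, 24.856061935424805), 90.0115966796875)
side rod [312. 194.] [324. 239.] ((524.3167724609375, 88.4862289428711), 94.2402114868164) [[516.0, -6.0], [530.0, -6.0], [534.0, 183.0], [520.0, 183.0]] [  0.    1.  523.5  89.3]
side tape [280. 162.] [301. 174.] ((554.2775268554688, -229.7357940673828), 38.711143493652344) [[520.0, -261.0], [577.0, -270.0], [588.0, -197.0], [531.0, -188.0]] [   0.1    1.   553.7 -228.3]
```

View pics/topc.png

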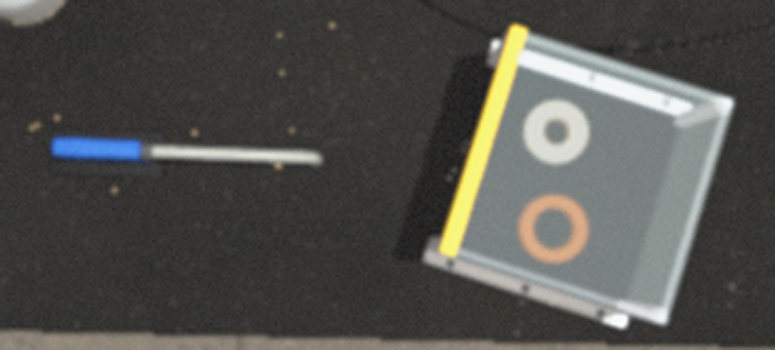

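View pics/sidec.png

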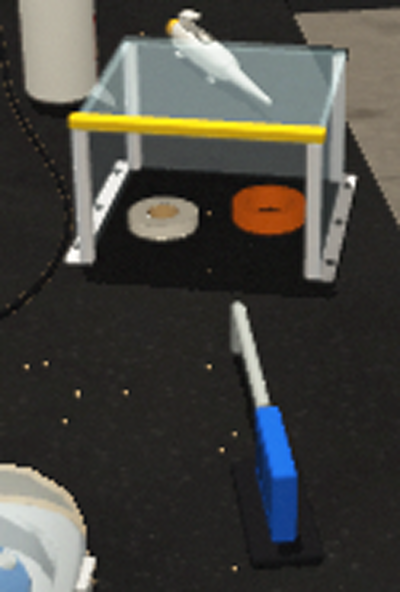

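Both views agree within about 3 mm. The hook's origin is at about (523, 188) with yaw −1.595. The ring is at (461, −238), and the guard's centre at about (507, −243) with yaw −1.866. Crops: the rod tip is at (318, 157) in the top crop, and nothing stands in front of the opening. I'll go to the hook now.

Emit:
{"method": "arm_command", "body": {
  "delta_pos": [
    [0,0,0],
    [0,0,0],
    [0,0,0],
    [0,0,0],
    [0,0,0],
    [0,0,0],
    [0,0,0],
    [0,0,0]
  ],
  "angular": [
    [0,0,-0.12],
    [0,0,-0.12],
    [0,0,-0.12],
    [0,0,-0.12],
    [0,0,-0.12],
    [0,0,-0.12],
    [0,0,-0.12],
    [0,0,-0.12]
  ],
  "gripper": [0,0,0,0,0,0,0,0]
}}

```text
clock: 0.92
eef_pos: [143.3, -556.8, 220.6]
tcp_rot: [-3.141, -0.0, 1.218]
wrist_force: [-0.1, -0.9, -0.2]
finger_gap: 85.2
gripper_force: 0.0
```

Emit:
{"method": "arm_command", "body": {
  "delta_pos": [
    [0,0,0],
    [0,0,0],
    [0,0,0],
    [31,15,0],
    [31,15,0],
    [31,15,0],
    [31,15,0],
    [31,15,0]
  ],
  "angular": [
    [0,0,-0.111],
    [0,0,-0.111],
    [0,0,-0.111],
    [0,0,0],
    [0,0,0],
    [0,0,0],
    [0,0,0],
    [0,0,0]
  ],
  "gripper": [0,0,0,0,0,0,0,0]
}}

```text
clock: 1.58
eef_pos: [222.7, -402.3, 220.5]
tcp_rot: [3.141, -0.0, 1.544]
wrist_force: [1.3, 0.4, 0.8]
finger_gap: 85.4
gripper_force: 0.0
```

Emit:
{"method": "arm_command", "body": {
  "delta_pos": [
    [31,15,0],
    [31,15,0],
    [31,15,0],
    [31,15,0],
    [31,15,0],
    [31,15,0],
    [31,15,0],
    [31,15,0]
  ],
  "angular": [
    [0,0,0],
    [0,0,0],
    [0,0,0],
    [0,0,0],
    [0,0,0],
    [0,0,0],
    [0,0,0],
    [0,0,0]
  ],
  "gripper": [0,0,0,0,0,0,0,0]
}}

```text
clock: 2.25
eef_pos: [349.0, -157.5, 220.8]
tcp_rot: [3.141, 0.0, 1.544]
wrist_force: [1.1, -0.3, -0.4]
finger_gap: 85.5
gripper_force: 0.0
```

Emit:
{"method": "arm_command", "body": {
  "delta_pos": [
    [33,15,0],
    [33,15,0],
    [33,15,0],
    [33,15,0],
    [33,15,0],
    [33,15,0],
    [33,15,0],
    [33,15,0]
  ],
  "angular": [
    [0,0,0],
    [0,0,0],
    [0,0,0],
    [0,0,0],
    [0,0,0],
    [0,0,0],
    [0,0,0],
    [0,0,0]
  ],
  "gripper": [0,0,0,0,0,0,0,0]
}}

```text
clock: 2.92
eef_pos: [475.9, 103.6, 220.7]
tcp_rot: [3.141, 0.0, 1.545]
wrist_force: [0.6, -0.5, 0.6]
finger_gap: 85.4
gripper_force: 0.0
```

Emit:
{"method": "arm_command", "body": {
  "delta_pos": [
    [28,14,0],
    [28,14,0],
    [15,8,0],
    [0,0,20],
    [0,0,20],
    [0,0,20],
    [0,0,10],
    [0,0,0]
  ],
  "angular": [
    [0,0,0],
    [0,0,0],
    [0,0,0],
    [0,0,0],
    [0,0,0],
    [0,0,0],
    [0,0,0],
    [0,0,0]
  ],
  "gripper": [0,0,0,0,0,0,0,0]
}}

```text
clock: 3.58
eef_pos: [511.2, 171.3, 148.1]
tcp_rot: [-3.136, 0.001, 1.545]
wrist_force: [-0.5, -0.7, -0.2]
finger_gap: 85.5
gripper_force: 0.0
```

Emit:
{"method": "arm_command", "body": {
  "delta_pos": [
    [8,6,0],
    [8.5,5.5,0],
    [0,0,25],
    [0,0,25],
    [0,0,25],
    [0,0,20],
    [0,0,10],
    [0,0,0]
  ],
  "angular": [
    [0,0,0],
    [0,0,0],
    [0,0,0],
    [0,0,0],
    [0,0,0],
    [0,0,0],
    [0,0,0],
    [0,0,0]
  ],
  "gripper": [0,0,0,0,0,0,0,0]
}}

```text
clock: 4.25
eef_pos: [524.7, 188.2, 44.3]
tcp_rot: [-3.139, 0.001, 1.545]
wrist_force: [-0.6, -1.3, 0.0]
finger_gap: 85.5
gripper_force: 0.0
```

Emit:
{"method": "arm_command", "body": {
  "delta_pos": [
    [0,0,0],
    [0,0,0],
    [0,0,0],
    [0,0,0],
    [0,0,0],
    [0,0,0],
    [0,0,0],
    [0,0,0]
  ],
  "angular": [
    [0,0,0],
    [0,0,0],
    [0,0,0],
    [0,0,0],
    [0,0,0],
    [0,0,0],
    [0,0,0],
    [0,0,0]
  ],
  "gripper": [0.3,0.6,0.8,1,1,1,1,1],
  "squeeze": 50
}}

```text
clock: 4.92
eef_pos: [525.5, 188.0, 46.5]
tcp_rot: [3.141, -0.0, 1.545]
wrist_force: [-1.5, -0.4, 6.4]
finger_gap: 13.5
gripper_force: 48.8
```

Emit:
{"method": "arm_command", "body": {
  "delta_pos": [
    [0,0,-8],
    [0,0,-8],
    [0,0,-8],
    [0,0,-8],
    [0,0,-8],
    [0,0,0],
    [0,0,0],
    [0,0,0]
  ],
  "angular": [
    [0,0,0],
    [0,0,0],
    [0,0,0],
    [0,0,0],
    [0,0,0],
    [0,0,0],
    [0,0,0],
    [0,0,0]
  ],
  "gripper": [1,1,1,1,1,1,1,1]
}}

```text
clock: 5.58
eef_pos: [525.2, 187.9, 85.6]
tcp_rot: [-3.142, 0.0, 1.545]
wrist_force: [0.9, 0.5, -2.0]
finger_gap: 13.4
gripper_force: 48.8
```

Run:
```python
from h import *
s=manip.read_state();print(s['eef_pos'],s['tcp_rot'],s['wrist_force'],s['finger_gap'])
a=shot('top');b=shot('side')
f=lambda c,x0,x1,y0,y1,k:cv2.resize(c['color'][y0:y1,x0:x1],None,fx=k,fy=k,interpolation=cv2.INTER_CUBIC)
A=f(a,190,500,120,260,2.5);B=f(b,240,440,130,280,2.5)
im=np.zeros((A.shape[0]+0,A.shape[1],3),np.uint8);im[:]=A
cv2.imwrite('pics/lift_s.png',B);cv2.imwrite('pics/lift_t.png',A)
```

```text
[525.19830555 187.87642836  85.55674744] [-3.14152194e+00  1.44830363e-04  1.54481789e+00] [ 0.87179256  0.53984313 -1.9852734 ] 13.438529510965534
```

View pics/lift_s.png

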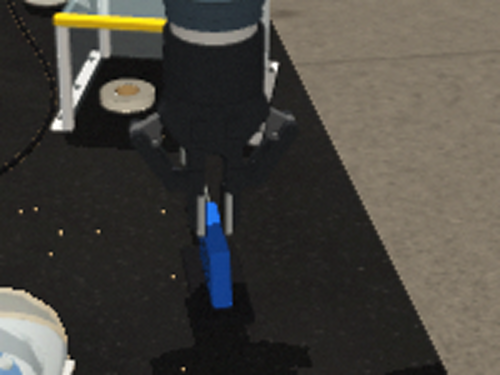

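The side view shows the hook hanging level in the pads, grip at (215, 255), foot off the bench. I'll check the tip position while held.

```bash
cat >> h.py <<'E'
def rod(c,box,z,th=90,show=True):
    g=cv2.cvtColor(c['color'],cv2.COLOR_BGR2GRAY)
    p=blob((g>th).astype(np.uint8)*255,box); W=np.array([onz(c,u,v,z) for u,v in p])[:,:2].astype(np.float32)
    l=cv2.fitLine(W,cv2.DIST_HUBER,0,.01,.01).ravel()
    return p,W,l
E
python3 - <<'E'
from h import *
np.set_printoptions(precision=3,suppress=True)
for n,bx in(('top',(255,330,172,197)),('side',(300,325,175,212))):
    c=shot(n); p,W,l=rod(c,bx,91)
    print(n,len(p),p.min(0),p.max(0),l,W.min(0),W.max(0), W[np.argsort(W[:,1])[:6]].mean(0))
E
```

```text
top 375 [255. 176.] [318. 184.] [  0.027   1.    522.062  52.018] [513.811 -18.228] [529.422 121.211] [517.337 -17.102]
side 18 [319. 205.] [324. 211.] [  0.262   0.965 523.94  130.422] [519.433 114.675] [529.648 139.433] [523.307 123.826]
```

View pics/lift_t.png

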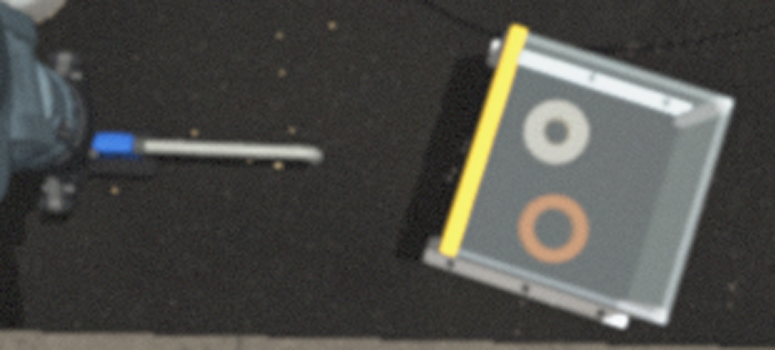

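The top view shows the rod straight, with its end at (320, 156) in the crop. The tip is at about (520, −13), 201 mm ahead of the TCP. I'll turn it onto the guard axis and line up outside the opening.

Emit:
{"method": "arm_command", "body": {
  "delta_pos": [
    [0,0,0],
    [0,0,0],
    [0,0,0],
    [-17,12.5,0],
    [-17,12.5,0],
    [-17,12.5,0],
    [-17,12.5,0],
    [-17,12.5,0]
  ],
  "angular": [
    [0,0,0.09],
    [0,0,0.09],
    [0,0,0.09],
    [0,0,0],
    [0,0,0],
    [0,0,0],
    [0,0,0],
    [0,0,0]
  ],
  "gripper": [1,1,1,1,1,1,1,1]
}}

```text
clock: 6.45
eef_pos: [560.2, 87.5, 85.3]
tcp_rot: [-3.141, 0.0, 1.275]
wrist_force: [-0.4, -0.3, -1.0]
finger_gap: 13.3
gripper_force: 48.8
```

Emit:
{"method": "arm_command", "body": {
  "delta_pos": [
    [0,0,0],
    [0,0,0],
    [-15,0,0],
    [-15,0,0],
    [-15,0,0],
    [-15,0,0],
    [0,0,0],
    [0,0,0]
  ],
  "angular": [
    [0,0,0],
    [0,0,0],
    [0,0,0],
    [0,0,0],
    [0,0,0],
    [0,0,0],
    [0,0,0],
    [0,0,0]
  ],
  "gripper": [1,1,1,1,1,1,1,1]
}}

```text
clock: 7.12
eef_pos: [542.2, 31.6, 85.5]
tcp_rot: [-3.141, -0.001, 1.275]
wrist_force: [-0.8, -0.4, -0.4]
finger_gap: 13.7
gripper_force: 48.8
```

Run:
```python
from h import *
np.set_printoptions(precision=3,suppress=True)
s=manip.read_state();print(s['eef_pos'],s['tcp_rot'],s['wrist_force'])
c=shot('top'); z=s['eef_pos'][2]+5
t=s['eef_pos'][:2]; ps=s['tcp_rot'][2]; d=-np.array([np.cos(ps),np.sin(ps)]); tip=t+201*d
print('tip pred',tip,'px',proj(c,[*tip,z]),proj(c,[*(t+110*d),z]), proj(c,[461,-238,18]))
p=blob(masks(c)['orange'],(390,435,190,235));W=np.array([onz(c,u,v,18) for u,v in p])[:,:2].astype(np.float32);print('ring',cv2.minEnclosingCircle(W))
cv2.imwrite('pics/in1.png',cv2.resize(c['color'][120:260,230:500],None,fx=2.8,fy=2.8,interpolation=cv2.INTER_CUBIC))
```

```text
[542.18   31.592  85.518] [-3.141 -0.001  1.275] [-0.846 -0.379 -0.428]
tip pred [ 483.515 -160.656] px [382.448 199.226] [343.068 186.342] [411.14 210.81]
ring ((460.5566711425781, -237.6319580078125), 31.801023483276367)
```

View pics/in1.png

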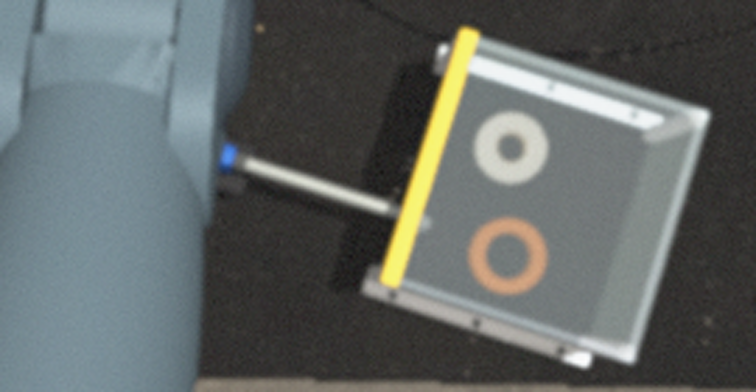

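The rod is entering the opening with the tip seen at crop (425, 223), where predicted. The ring is at crop (508, 256), 80 mm straight ahead.

Emit:
{"method": "arm_command", "body": {
  "delta_pos": [
    [-16,0.5,0],
    [-16,0,0],
    [-16,0,0],
    [-16,0,0],
    [-16,0,0],
    [0,0,0],
    [0,0,0],
    [0,0,0]
  ],
  "angular": [
    [0,0,0],
    [0,0,0],
    [0,0,0],
    [0,0,0],
    [0,0,0],
    [0,0,0],
    [0,0,0],
    [0,0,0]
  ],
  "gripper": [1,1,1,1,1,1,1,1]
}}

```text
clock: 7.83
eef_pos: [520.3, -44.6, 85.7]
tcp_rot: [3.141, -0.001, 1.276]
wrist_force: [-0.3, -0.0, -0.2]
finger_gap: 13.5
gripper_force: 48.8
```

Run:
```python
from h import *
np.set_printoptions(precision=3,suppress=True)
s=manip.read_state();print(s['eef_pos'],s['tcp_rot'],s['wrist_force'])
c=shot('top')
t=s['eef_pos'][:2]; ps=s['tcp_rot'][2]; d=-np.array([np.cos(ps),np.sin(ps)]); tip=t+201*d
print('tip',tip,'top px',proj(c,[*tip,s['eef_pos'][2]+5]))
cv2.imwrite('pics/in2.png',np.hstack([cv2.resize(k,(400,400),interpolation=cv2.INTER_CUBIC) for k in (c['color'][165:245,365:445],shot('side')['color'][130:210,270:350])]))
```

```text
[520.303 -44.569  85.704] [ 3.141 -0.001  1.276] [-0.294 -0.047 -0.189]
tip [ 461.89  -236.894] top px [417.126 209.815]
```

View pics/in2.png

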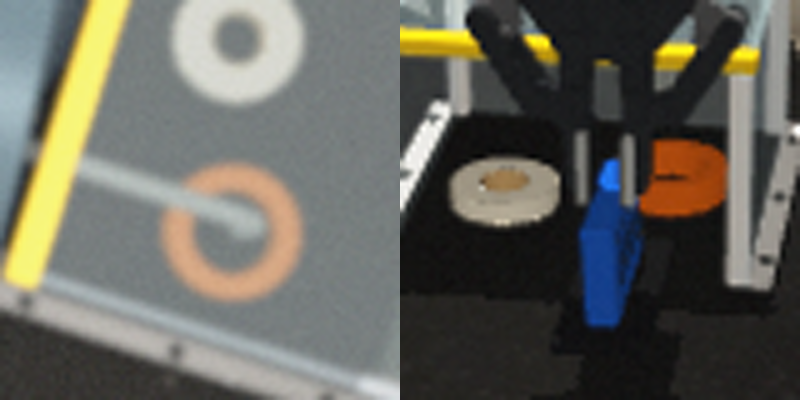

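The rod's bend shows at crop (250, 225) over the ring's hole (232, 232). The small offset matches the parallax at that height. Lowering 35 mm.

Emit:
{"method": "arm_command", "body": {
  "delta_pos": [
    [0,0,7],
    [0,0,7],
    [0,0,7],
    [0,0,7],
    [0,0,7],
    [0,0,0],
    [0,0,0],
    [0,0,0]
  ],
  "angular": [
    [0,0,0],
    [0,0,0],
    [0,0,0],
    [0,0,0],
    [0,0,0],
    [0,0,0],
    [0,0,0],
    [0,0,0]
  ],
  "gripper": [1,1,1,1,1,1,1,1]
}}

```text
clock: 8.6
eef_pos: [519.9, -45.8, 50.7]
tcp_rot: [-3.142, 0.0, 1.275]
wrist_force: [0.6, 0.4, -0.8]
finger_gap: 13.6
gripper_force: 48.8
```

Emit:
{"method": "arm_command", "body": {
  "delta_pos": [
    [5,0,0],
    [5,0,0],
    [5,0,0],
    [8,0,0],
    [8,0,0],
    [8,0,0],
    [8,0,0],
    [8,0,0]
  ],
  "angular": [
    [0,0,0],
    [0,0,0],
    [0,0,0],
    [0,0,0],
    [0,0,0],
    [0,0,0],
    [0,0,0],
    [0,0,0]
  ],
  "gripper": [1,1,1,1,1,1,1,1]
}}

```text
clock: 9.27
eef_pos: [536.2, 7.9, 50.7]
tcp_rot: [3.142, 0.0, 1.275]
wrist_force: [-0.0, -0.4, -0.9]
finger_gap: 13.2
gripper_force: 48.8
```

```bash
cat > ring.py <<'E'
from h import *
np.set_printoptions(precision=1,suppress=True)
s=manip.read_state();c=shot('top');print(s['eef_pos'],s['tcp_rot'],s['wrist_force'],s['clock'])
p=blob(masks(c)['orange'],(300,435,150,240));W=np.array([onz(c,u,v,18) for u,v in p])[:,:2].astype(np.float32)
r=np.array(cv2.minEnclosingCircle(W)[0]);print('ring',cv2.minEnclosingCircle(W),'x_g,y_g',(r-[507,-243])@[-.291,-.957],(r-[507,-243])@[.957,-.291])
E
python3 ring.py
```

```text
[536.2   7.9  50.7] [3.1 0.  1.3] [-0.  -0.4 -0.9] 9.2667
ring ((473.07708740234375, -198.1181182861328), 31.869491577148438) x_g,y_g -33.08039323425293 -45.52485493469238
```

The ring follows. Continuing.

Emit:
{"method": "arm_command", "body": {
  "delta_pos": [
    [8,0,0],
    [12,0,0],
    [12,0,0],
    [12,0,0],
    [12,0,0],
    [12,0,0],
    [12,0,0],
    [12,0,0]
  ],
  "angular": [
    [0,0,0],
    [0,0,0],
    [0,0,0],
    [0,0,0],
    [0,0,0],
    [0,0,0],
    [0,0,0],
    [0,0,0]
  ],
  "gripper": [1,1,1,1,1,1,1,1]
}}

```text
clock: 9.98
eef_pos: [563.1, 96.2, 50.6]
tcp_rot: [-3.142, 0.0, 1.275]
wrist_force: [0.2, -1.7, 0.0]
finger_gap: 13.5
gripper_force: 48.8
```

Emit:
{"method": "arm_command", "body": {
  "delta_pos": [
    [10,0,0],
    [10,0,0],
    [6,0,0],
    [4,0,0],
    [2,0,0],
    [0,0,0],
    [0,0,0],
    [0,0,0]
  ],
  "angular": [
    [0,0,0],
    [0,0,0],
    [0,0,0],
    [0,0,0],
    [0,0,0],
    [0,0,0],
    [0,0,0],
    [0,0,0]
  ],
  "gripper": [1,1,1,1,1,1,1,1]
}}

```text
clock: 10.65
eef_pos: [572.0, 125.2, 50.7]
tcp_rot: [-3.142, 0.0, 1.274]
wrist_force: [0.5, -0.2, -0.5]
finger_gap: 13.4
gripper_force: 48.8
```

```bash
python3 ring.py
```

```text
[572.  125.2  50.7] [-3.1  0.   1.3] [ 0.5 -0.2 -0.5] 10.65
ring ((509.413330078125, -80.17677307128906), 34.98154830932617) x_g,y_g -156.52410722351073 -45.07200215148926
```

Ring at x_g ≈ −156. Now I'll ease the tip off the rim, lift it out and carry the hook back to its old place.

Emit:
{"method": "arm_command", "body": {
  "delta_pos": [
    [-6,0,0],
    [0,0,0],
    [0,0,-8],
    [0,0,-8],
    [0,0,-8],
    [0,0,-8],
    [0,0,-8],
    [0,0,0]
  ],
  "angular": [
    [0,0,0],
    [0,0,0],
    [0,0,0],
    [0,0,0],
    [0,0,0],
    [0,0,0],
    [0,0,0],
    [0,0,0]
  ],
  "gripper": [1,1,1,1,1,1,1,1]
}}

```text
clock: 11.37
eef_pos: [572.1, 120.0, 93.3]
tcp_rot: [3.138, -0.002, 1.275]
wrist_force: [-0.2, 0.3, -0.9]
finger_gap: 13.3
gripper_force: 48.9
```

Emit:
{"method": "arm_command", "body": {
  "delta_pos": [
    [0,0,0],
    [0,0,0],
    [0,0,0],
    [14,-10,0],
    [14,-10,0],
    [14,-10,0],
    [14,-10,0],
    [11,-8,0]
  ],
  "angular": [
    [0,0,-0.09],
    [0,0,-0.09],
    [0,0,-0.09],
    [0,0,0],
    [0,0,0],
    [0,0,0],
    [0,0,0],
    [0,0,0]
  ],
  "gripper": [1,1,1,1,1,1,1,1]
}}

```text
clock: 12.03
eef_pos: [523.3, 189.0, 90.6]
tcp_rot: [-3.141, -0.0, 1.545]
wrist_force: [-0.4, 0.1, -1.1]
finger_gap: 13.3
gripper_force: 48.9
```

```bash
python3 ring.py
```

```text
[523.3 189.   90.6] [-3.1 -0.   1.5] [-0.4  0.1 -1.1] 12.0333
ring ((509.2340087890625, -80.2670669555664), 35.0283088684082) x_g,y_g -156.38551348114012 -45.21733710479736
```

Emit:
{"method": "arm_command", "body": {
  "delta_pos": [
    [0,0,10],
    [0,0,10],
    [0,0,10],
    [0,0,5],
    [0,0,4],
    [0,0,2],
    [0,0,1],
    [0,0,0]
  ],
  "angular": [
    [0,0,0],
    [0,0,0],
    [0,0,0],
    [0,0,0],
    [0,0,0],
    [0,0,0],
    [0,0,0],
    [0,0,0]
  ],
  "gripper": [1,1,1,1,1,1,1,1]
}}

```text
clock: 12.75
eef_pos: [524.3, 187.8, 48.5]
tcp_rot: [-3.142, 0.0, 1.544]
wrist_force: [-0.5, 0.4, -1.8]
finger_gap: 13.2
gripper_force: 48.9
```

Emit:
{"method": "arm_command", "body": {
  "delta_pos": [
    [0,0,0.5],
    [0,0,0.5],
    [0,0,0.5],
    [0,0,0.5],
    [0,0,0],
    [0,0,0],
    [0,0,0],
    [0,0,0]
  ],
  "angular": [
    [0,0,0],
    [0,0,0],
    [0,0,0],
    [0,0,0],
    [0,0,0],
    [0,0,0],
    [0,0,0],
    [0,0,0]
  ],
  "gripper": [1,1,1,1,1,1,1,1]
}}

```text
clock: 13.42
eef_pos: [524.2, 188.0, 46.8]
tcp_rot: [3.141, 0.0, 1.545]
wrist_force: [0.8, -0.4, -1.2]
finger_gap: 13.6
gripper_force: 48.9
```

Emit:
{"method": "arm_command", "body": {
  "delta_pos": [
    [0,0,0.5],
    [0,0,0],
    [0,0,0.5],
    [0,0,0],
    [0,0,0],
    [0,0,0],
    [0,0,0],
    [0,0,0]
  ],
  "angular": [
    [0,0,0],
    [0,0,0],
    [0,0,0],
    [0,0,0],
    [0,0,0],
    [0,0,0],
    [0,0,0],
    [0,0,0]
  ],
  "gripper": [1,1,1,1,1,1,1,1]
}}

```text
clock: 14.08
eef_pos: [524.2, 188.1, 46.6]
tcp_rot: [3.141, -0.0, 1.545]
wrist_force: [-3.7, 0.2, 7.4]
finger_gap: 13.3
gripper_force: 50.2
```

The foot is pressing on the bench (+7 N), so I'll release it and go straight up.

Emit:
{"method": "arm_command", "body": {
  "delta_pos": [
    [0,0,0],
    [0,0,0],
    [0,0,0],
    [0,0,0],
    [0,0,0],
    [0,0,0],
    [0,0,0],
    [0,0,0]
  ],
  "angular": [
    [0,0,0],
    [0,0,0],
    [0,0,0],
    [0,0,0],
    [0,0,0],
    [0,0,0],
    [0,0,0],
    [0,0,0]
  ],
  "gripper": [0.8,0.7,0.6,0.4,0.2,0,0,0]
}}

```text
clock: 14.75
eef_pos: [524.2, 188.0, 45.6]
tcp_rot: [3.142, 0.0, 1.545]
wrist_force: [-0.1, 0.1, -0.6]
finger_gap: 85.3
gripper_force: 0.0
```

Emit:
{"method": "arm_command", "body": {
  "delta_pos": [
    [0,0,-10],
    [0,0,-15],
    [0,0,-20],
    [0,0,-20],
    [0,0,-20],
    [0,0,-20],
    [0,0,-20],
    [0,0,0]
  ],
  "angular": [
    [0,0,0],
    [0,0,0],
    [0,0,0],
    [0,0,0],
    [0,0,0],
    [0,0,0],
    [0,0,0],
    [0,0,0]
  ],
  "gripper": [0,0,0,0,0,0,0,0]
}}

```text
clock: 15.42
eef_pos: [526.9, 188.7, 175.9]
tcp_rot: [3.134, -0.002, 1.545]
wrist_force: [-0.1, 0.2, 0.5]
finger_gap: 85.5
gripper_force: 0.0
```

```bash
python3 ring.py; python3 -c "
from h import *
c=shot('side');d=shot('top')
p,W,l=rod(d,(260,335,172,192),51);print(p.max(0),W.min(0),l)
f=lambda i:cv2.resize(i,(400,400),interpolation=cv2.INTER_CUBIC)
cv2.imwrite('pics/end.png',np.hstack([f(c['color'][110:290,240:420]),f(d['color'][90:270,250:430])]))"
```

```text
[526.9 188.7 175.9] [ 3.1 -0.   1.5] [-0.1  0.2  0.5] 15.4167
ring ((509.7983093261719, -80.0916519165039), 34.9903564453125) x_g,y_g -156.71759712982177 -44.72834726715087
[318. 187.] [509.39722  -17.835604] [2.7137123e-02 9.9963170e-01 5.1958752e+02 4.8829578e+01]
```

View pics/end.png

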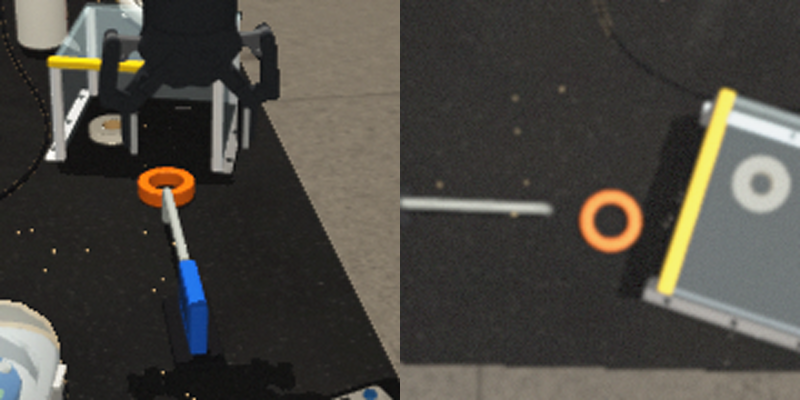

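The hook stands on its foot with its tip at (550, 208) in the right panel. The ring lies flat and clear at (611, 220), about 67 mm from the tip, the tape is in place and the gripper is clear. Handing in.

```bash
python3 -c "
from station import manip
print(manip.job_done())"
```

```text
the job is handed in; nothing more can be done
None
```

I handed the job in at about 15.5 s of the 48 s limit; the system gave no verdict. By camera, the ring is out and flat about 156 mm in front of the guard's centre, the hook stands released with its tip about 67 mm from the ring, and the tape looks unmoved.

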